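# Move the lift-off door from the old control box to the new one

## Task

The new grey control box has come without a door, so give it the one from the old green box: draw back the green box's sprung hinge pin by its red knob until its handle tips into the hold-back notch, and lift the door off. Lower the door onto the grey box the same way round, hook over the fixed stub and eye between its ears, until it lies flat on the rim, and only then flick that box's red knob out of its notch so that its pin springs fully home through the eye. Don't drop or throw the door, and leave the other things on the bench alone.

Things in the scene. Friction and masses are not known exactly. Their poses are not given: they have to be found in the camera images.
- old_box: old green, rust-spotted steel control box on its back on the bench, fixed, closed by its green lift-off door. 156 mm (its x) by 220 mm (its y), rim 110 mm above the bench. Origin under its floor's centre, on the bench, z up. Its hinges are outside the +x wall, the hinge axis parallel to y at x = 98, z = 117 mm; a fixed stub at y = +50, a sprung pin at y = -50.
- new_box: new light-grey steel control box on its back on the bench, fixed, open, no door; breakers inside, below the rim. 156 mm (its x) by 220 mm (its y), rim 110 mm above the bench. Origin under its floor's centre, on the bench, z up. Its hinges are outside the +x wall, the hinge axis parallel to y at x = 98, z = 117 mm; a fixed stub at y = +50, a sprung pin at y = -50.
- new_stub (a point): centre of the new box's fixed hinge stub, a steel bar 8 mm thick along the box's y, at (98, 50, 117) mm in its frame. It crosses between two ears whose inner faces are 16 mm apart and whose tops flare out, ending 11 mm above this point. The door's hook drops over it. The old box has the same.
- new_gap (a point): point on the new box's hinge axis at (98, -50, 117) mm in its frame, midway between the two ears (16 mm apart inside, tops flared, ending 11 mm above this point) that take the door's eye and that the sprung pin passes through. Free while the pin is held back. The old box has the same.
- door_grip (a point): centre of the bar of the door's black handle: 13 mm wide (door's x), 13 mm high, 78 mm free length (door's y), 30.5 mm above the door's top face. Door: green steel, 160 (x) by 224 (y) by 14 mm, 0.55 kg, balanced about here; underside 44.5 mm below here. z up, +x to the hinge side. Fitted, this point is at (0, 0, 154.5) mm in the box's frame.
- door_eye (a point): centre of the door's closed eye, at (98, -50, -37.5) mm from the handle's centre in the door's axes: a lug 8 mm thick (y) with a 13 mm hole along y. It drops between the ears at y = -50 and the sprung pin goes through it. Its lowest edge is 13 mm below this point.
- door_hook (a point): centre of the door's hook, at (98, 50, -37.5) mm from the handle's centre in the door's axes: a lug 8 mm thick (y) with a 13 mm slot open downwards, its mouth flared to 23 mm. It drops over the fixed stub at y = +50. Lowest edge 23 mm below this point. Fitted, the door lies on the rim, eye and hook centres on the hinge axis.
- old_knob (a point): centre of the smooth red ball knob (16 mm) on the old box's pin handle, a 7 mm stem. In the box's frame at (98, -72, 153) mm with pin home and handle upright, about (117, -93, 148) mm held back in the notch. Starts home. Door, ears and rail around it end by z = 135 mm: fingertips may go down to z = 138 mm on any side.
- new_knob (a point): centre of the smooth red ball knob (16 mm) on the new box's pin handle, a 7 mm stem. In the box's frame at (98, -72, 153) mm with pin home and handle upright, about (117, -93, 148) mm held back in the notch. Starts held back. Door, ears and rail around it end by z = 135 mm: fingertips may go down to z = 138 mm on any side.
- old_pin (a joint): how far the old box's sprung hinge pin (8 mm, round tip) is drawn back towards the box's -y, in m. Starts at 0. 0 = home, right through the gap between the ears; from 0.020 its tip is clear of the gap; 0.026 = end stop. Spring 5 N at 0, 11 N fully back. Past 0.0215 the handle tips by itself into the hold-back notch, which holds the pin at about 0.021; draw it to 0.025 to be sure.
- new_pin (a joint): how far the new box's sprung hinge pin (8 mm, round tip) is drawn back towards the box's -y, in m. Starts held back. 0 = home, right through the gap between the ears; from 0.020 its tip is clear of the gap; 0.026 = end stop. Spring 5 N at 0, 11 N fully back. Past 0.0215 the handle tips by itself into the hold-back notch, which holds the pin at about 0.021; draw it to 0.025 to be sure.
- old_handle (a joint): lean of the old box's pin handle about the hinge axis, rad. Starts near 0. 0 = upright, grows as the knob leans to the box's +x, away from the box, up to 0.55; a light spring (2 to 3 N at the knob) does so, a rail stops it near 0.05 until the pin is past 0.0215. Over 0.25 with the pin back = in the notch. Pushing the knob about 20 mm to the box's -x, upright, frees it: the pin shoots home.
- new_handle (a joint): lean of the new box's pin handle about the hinge axis, rad. Starts in the notch. 0 = upright, grows as the knob leans to the box's +x, away from the box, up to 0.55; a light spring (2 to 3 N at the knob) does so, a rail stops it near 0.05 until the pin is past 0.0215. Over 0.25 with the pin back = in the notch. Pushing the knob about 20 mm to the box's -x, upright, frees it: the pin shoots home.
- screwdriver: yellow-handled screwdriver lying on the bench; loose, a bystander. Origin under its centre.
- wrench: steel open-ended wrench lying on the bench; loose, a bystander. Origin under its centre.
- tape: blue roll of tape, 70 mm across, 19 mm high, lying flat; loose, a bystander. Origin under its centre.
- spray: upright spray can with a red label, 66 mm across, 190 mm tall; loose, a bystander. Origin under its centre.
- jar: clear jar with a yellow cap, 72 mm across, 80 mm tall; loose, a bystander. Origin under its centre.
- mug: blue mug, 80 mm across, 90 mm tall; loose, a bystander. Origin under its centre.
- socket: steel drive socket standing on end, 30 mm across, 50 mm tall; loose, a bystander. Origin under its centre.

How it is judged:
On the way, in this order (a step that is already met when the one before it is completed fails the run):
1. the old box's hinge pin is drawn back and held in its notch (value of joint old_pin above 0.0195 m and value of joint old_handle above 0.25 rad), for 0.1 s.
2. the door lies home on the new box's hinges while that box's pin is still held back (x of door_eye in the frame of new_box between 0.094 and 0.102 m and y of door_eye in the frame of new_box between -0.055 and -0.045 m and z of door_eye in the frame of new_box between 0.114 and 0.12 m and x of door_hook in the frame of new_box between 0.094 and 0.102 m and y of door_hook in the frame of new_box between 0.045 and 0.055 m and z of door_hook in the frame of new_box between 0.114 and 0.12 m and angle between door_grip's own z axis and vertical below 0.04 rad and value of joint new_pin above 0.017 m), for 0.1 s.
At the end, for the whole second after the job is handed in: The door lies flat and at rest on the new box's rim, the same way round as before, its eye and hook within 4 mm across the hinge axis, 5 mm along it and 3 mm in height of their places on it and the door within 0.04 rad of level, and the new box's hinge pin is home through the eye to within 3 mm (x of door_eye in the frame of new_box between 0.094 and 0.102 m and y of door_eye in the frame of new_box between -0.055 and -0.045 m and z of door_eye in the frame of new_box between 0.114 and 0.12 m and x of door_hook in the frame of new_box between 0.094 and 0.102 m and y of door_hook in the frame of new_box between 0.045 and 0.055 m and z of door_hook in the frame of new_box between 0.114 and 0.12 m and angle between door_grip's own z axis and vertical below 0.04 rad and value of joint new_pin below 0.003 m and linear speed of door below 0.02 m/s); the robot touches nothing.
It fails at once if a bystander (tool, tape, can, jar, mug or socket) is moved more than 30 mm (distance of any of screwdriver, wrench, tape, spray, jar, mug, socket from where it was at the start of the episode above 0.03 m).
It fails at once if the door is dropped or thrown: it moves faster than 0.5 m/s out of the fingers' grip (linear speed of door above 0.5 m/s and contact force between door and the fingers below 0.5 N).
It also fails if it takes over 59 s, if anything falls off the work surface, if the arm or the gripper's body presses on something with over 40 N, if the wrist force passes 120 N, or if a joint passes its speed limit or range.

## Robot

A 7-joint arm with a two-finger parallel gripper is mounted at the origin on the work surface. World frame = base frame: x ahead of the robot, y to its left, z up, the work surface at z = 0. Lengths are in m, angles in rad, forces in N, time in s.
With the tool pointing down it reaches from about 0.425 to 0.95 m from the base axis. Payload 4.7 kg.
Tool frame: the origin (TCP) lies on the mounting face of the last link; the fingertips stand 173 mm ahead of it and the grasp point (between the pads) lies 155 mm ahead of it; z points along the fingers, y is the line along which they close (so a half turn about z gives the same grasp; the last joint's range is limited). The gripper opens to 85 mm and grips with 20 to 120 N. Pads are 22 mm wide; open, the fingers measure 114 mm over their backs; the gripper's body (76 mm by 85 mm) begins 54 mm behind the grasp point. The pads swing forward as they close: fully open they stand 13 mm farther back than shut.
Start: joints at [-1.26, 0.469, -0.049, 1.532, 0.024, 1.141, -0.082], TCP at [0.225, 0.636, 0.405] pointing down, gripper open.
Joint ranges: [-2.59, 2.59], [-0.33, 1.99], [-1.39, 1.29], [0.1, 2.45], [-1.04, 4.18], [0.21, 1.99], [-2.66, 2.66]. Speed limits (rad/s): [2.57, 2.57, 3.14, 3.14, 3.14, 3.14, 3.14].

## Interface

Orientations are given as a unit quaternion [x, y, z, w].
In Python, from rig import move_ptp, servo_line, goto_joints, set_gripper, pause, solve_ik, read_state, grab_frame, Unreachable, hand_in gives the robot as it stands. The module is installed in compiled form; this text tells all that it offers. Calls block until the motion is done:
- move_ptp(position, orientation): joint-space move of the TCP to a pose.
- servo_line(position, attitude=None, rate=0.15, force_limit=None): straight line of the TCP; attitude=None keeps the orientation; rate is the mean speed in m/s. With force_limit (N) it stops when the force on the tool has changed by that much, and returns True; else False.
- goto_joints(angles): joint-space move.
- set_gripper(opening): finger opening in m; the grip force is fixed at half the most; returns when the fingers have stopped.
- pause(seconds).
- solve_ik(position, orientation): joint angles nearest the present ones, or None.
- read_state(): the state.
- grab_frame(name): name is "scene" or "top" or "wrist"; returns a dict with "frame" (384x512x3 uint8, blue, green, red), "mtx" (3x3 intrinsics, pixels), "extrinsics" (4x4, takes a point from camera to world coordinates). Camera axes: x right, y down, z forward; pixel columns grow to the right and rows downward; lengths in m; the calibration is good to about 2 mm. A picture is of the moment at which its call begins. There is no depth.
A pose or a line that the arm cannot do raises Unreachable and nothing moves.
- hand_in(): hands the job in; it is judged then, once.
The state is a dict: "clock": time; "joint_pos": joint angles; "qd": joint speeds; "joint_torque": joint torques, N m; "eef_pos": TCP position; "tool_rot": TCP orientation; "wrist_force": force on the tool from outside, world axes, zero at the start; "moment": the same for the moment, N m; "finger_gap": finger opening in m; "gripper_force": force on a finger pad.
Only numpy, scipy, OpenCV 4.12 (cv2) and the standard library are available. Lean on these libraries where they do the work, as an engineer would, in place of code of your own. Each camera call takes 0.05 s, during which the arm holds its last target. There are 200 camera calls.

## Working session

There is one attempt and no reset: what is moved stays moved. The work goes in short steps, each a Python script; the robot and the scene stay as the last script left them, time stands still between calls to the robot, and variables do not carry over. Pictures are saved under pics/ and viewed, at most 11 in all, crops included, and the job is handed in when it is done.

```bash
mkdir -p pics
python3 - <<'E'
from rig import *
import cv2,numpy as np,pickle
d={}
for n in("top","scene"):
    f=grab_frame(n);d[n]=f;cv2.imwrite(f"pics/{n}0.png",f["frame"]);print(n,np.round(f["mtx"],1).tolist(),np.round(f["extrinsics"],3).tolist())
pickle.dump(d,open("f0.pkl","wb"));print(read_state())
E
```

```text
top [[478.7, 0.0, 252.4], [0.0, 478.7, 190.8], [0.0, 0.0, 1.0]] [[-0.004, -0.998, 0.07, 0.474], [-1.0, 0.003, -0.018, 0.011], [0.017, -0.07, -0.997, 1.688], [0.0, 0.0, 0.0, 1.0]]
scene [[378.3, 0.0, 254.5], [0.0, 378.3, 194.5], [0.0, 0.0, 1.0]] [[-0.336, 0.693, -0.638, 1.292], [0.942, 0.26, -0.214, 0.259], [0.017, -0.672, -0.74, 0.931], [0.0, 0.0, 0.0, 1.0]]
{'clock': 0.1, 'joint_pos': array([-1.2598903 ,  0.46937148, -0.04862248,  1.53358473,  0.02408176,
        1.1409778 , -0.08233918]), 'qd': array([ 0.0021236 , -0.00080541,  0.00197943, -0.00503969, -0.00012565,
       -0.00169041, -0.00114184]), 'joint_torque': array([ 2.20479567e-03, -5.11516821e+01, -4.63533145e-02, -2.38387871e+01,
        1.07973372e-02,  4.31943568e-03, -4.29505008e-06]), 'eef_pos': array([0.22486809, 0.63620925, 0.40375461]), 'tool_rot': array([ 1.69083241e-01,  9.85601383e-01, -8.68277084e-04, -1.32936550e-04]), 'wrist_force': array([-0.50247124,  0.00896604,  0.10462161]), 'moment': array([ 0.01296157, -0.02560903, -0.00280368]), 'gripper_force': 0.0, 'finger_gap': 0.08569909137053833}
```

View pics/top0.png

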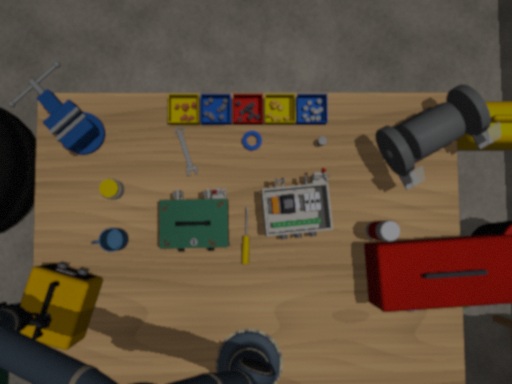

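View pics/scene0.png

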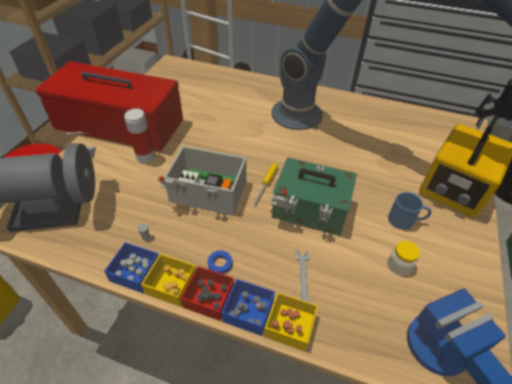

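The top view shows the green door at about (193,222) with its knob at (215,192), and the grey box at (297,207). Both hinge sides face up in the image, which is world +x. The tools lie around them. Next I'll get rough poses and look with the wrist camera.

```bash
cat > h.py <<'E'
from rig import *
import cv2,numpy as np
def ray(f,uv,z):
    K,T=f["mtx"],f["extrinsics"]
    uv=np.atleast_2d(uv).astype(float)
    d=np.c_[uv,np.ones(len(uv))]@np.linalg.inv(K).T@T[:3,:3].T
    o=T[:3,3]; return o+d*((z-o[2])/d[:,2])[:,None]
def proj(f,P):
    T=np.linalg.inv(f["extrinsics"]); p=np.atleast_2d(P)@T[:3,:3].T+T[:3,3]
    q=p@f["mtx"].T; return q[:,:2]/q[:,2:]
def Q(th):  # tool down, tool y at world angle th
    a=(th+np.pi/2)/2; return [np.cos(a),np.sin(a),0,0]
def mask(f,name):
    h=cv2.cvtColor(f["frame"],cv2.COLOR_BGR2HSV)
    if name=="green": return cv2.inRange(h,(60,80,30),(90,255,255))
    return cv2.inRange(h,(0,130,60),(9,255,255))|cv2.inRange(h,(171,130,60),(180,255,255))
def blobs(m,amin=10):
    n,l,s,c=cv2.connectedComponentsWithStats(m)
    return [(int(s[i,4]),c[i],s[i,:4]) for i in range(1,n) if s[i,4]>=amin]
class B: # box frame
    def __init__(s,x,y,yaw): s.o=np.array([x,y,0]);s.yaw=yaw;c,n=np.cos(yaw),np.sin(yaw);s.R=np.array([[c,-n,0],[n,c,0],[0,0,1]])
    def w(s,p): return s.o+s.R@np.array(p,float)
    def inv(s,P): return (np.atleast_2d(P)-s.o)@s.R
E
python3 - <<'E'
from h import *
import pickle
f=pickle.load(open("f0.pkl","rb"))["top"]
print(ray(f,[[193,222],[297,207]],.12))
for y,x,n in((.2,.43,"old"),(-.13,.47,"new")):
    move_ptp([x,y,.50],Q(np.pi/2))
    w=grab_frame("wrist");pickle.dump(w,open(f"w_{n}.pkl","wb"));cv2.imwrite(f"pics/w_{n}.png",w["frame"])
    print(np.round(w["extrinsics"],3).tolist(),w["mtx"][0],read_state()["clock"], np.round(read_state()["joint_pos"],2))
a=[cv2.imread(f"pics/w_{n}.png") for n in("old","new")]
cv2.imwrite("pics/w1.png",cv2.resize(np.hstack(a),(800,300),interpolation=cv2.INTER_AREA))
E
```

```text
[[ 0.48249701  0.17737039  0.12      ]
 [ 0.53027705 -0.16302403  0.12      ]]
[[-0.001, 0.955, 0.296, 0.354], [1.0, 0.0, 0.001, 0.201], [0.0, 0.296, -0.955, 0.469], [0.0, 0.0, 0.0, 1.0]] [343.44929957   0.         254.95340684] 1.9417 [-0.66  0.06  0.15  1.86 -0.01  1.22  1.06]
[[-0.002, 0.955, 0.296, 0.394], [1.0, 0.001, 0.001, -0.129], [0.001, 0.296, -0.955, 0.469], [0.0, 0.0, 0.0, 1.0]] [343.44929957   0.         254.95340684] 3.25 [-0.3   0.07  0.51  1.85 -0.04  1.22  1.8 ]
```

View pics/w1.png

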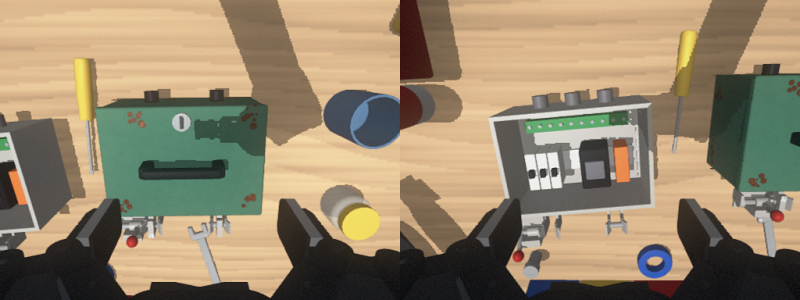

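The left half shows the whole door top with its handle at about (182,170) and the red knob at (132,241). The right half shows the grey box's rim with corners near (490,118), (650,97), (655,207) and (505,230), and its knob at (518,256). I'll fit rectangles to both.

Run:
```python
from h import *
import pickle
def rect(f,m,z,k):
    m=cv2.morphologyEx(m,cv2.MORPH_OPEN,np.ones((k,k)))
    c=max(cv2.findContours(m,cv2.RETR_EXTERNAL,cv2.CHAIN_APPROX_NONE)[0],key=cv2.contourArea)
    P=ray(f,c[:,0],z)[:,:2].astype(np.float32)*1000
    r=cv2.minAreaRect(P); return r,c
f=pickle.load(open("w_old.pkl","rb"))
r,c=rect(f,mask(f,"green"),.124,9);print("old",r)
v1=f["frame"].copy();cv2.polylines(v1,[proj(f,np.c_[cv2.boxPoints(r)/1000,[.124]*4]).astype(int)],1,(255,0,255))
for b in blobs(mask(f,"red"),60): print("red",b, ray(f,b[1],.153))
g=pickle.load(open("w_new.pkl","rb"))
for b in blobs(mask(g,"red"),60): print("red",b, ray(g,b[1],.148),ray(g,b[1],.153))
hsv=cv2.cvtColor(g["frame"],cv2.COLOR_BGR2HSV)
m=cv2.inRange(hsv,(0,0,165),(180,45,255))
v2=g["frame"].copy();v2[m>0]=(255,0,255)
# black handle
h=cv2.inRange(f["frame"],(0,0,0),(45,45,45)); h[:150]=0;h[260:]=0;h[:,:160]=0;h[:,300:]=0
for b in blobs(h,200): print("blk",b,ray(f,b[1],.161))
cv2.imwrite("pics/fit1.png",np.hstack([v1[:,:400],v2[:,:400]]))
```

```text
old ((480.78118896484375, 173.11495971679688), (154.03555297851562, 209.18988037109375), 0.02647390030324459)
red (166, array([168.59036145, 309.1686747 ]), array([162, 302,  14,  15], dtype=int32)) [[0.5821764  0.10815806 0.153     ]]
red (2352, array([18.77806122, 59.20493197]), array([  0,   0,  42, 102], dtype=int32)) [[ 0.37182047 -0.33437071  0.148     ]] [[ 0.3721716  -0.33116518  0.153     ]]
red (1185, array([ 11.45822785, 138.1535865 ]), array([  0, 110,  28,  55], dtype=int32)) [[ 0.44048784 -0.35505793  0.148     ]] [[ 0.43976848 -0.35152991  0.153     ]]
red (201, array([482.17412935, 276.15920398]), array([474, 269,  17,  15], dtype=int32)) [[0.58540967 0.11215802 0.148     ]] [[0.58243108 0.10840247 0.153     ]]
red (164, array([150.82317073, 327.82926829]), array([144, 321,  14,  15], dtype=int32)) [[ 0.65086322 -0.24395456  0.148     ]] [[ 0.64686425 -0.24215856  0.153     ]]
red (667, array([336.82458771, 366.17091454]), array([300, 359,  62,  22], dtype=int32)) [[ 0.70366504 -0.03308246  0.148     ]] [[ 0.69884293 -0.03457381  0.153     ]]
blk (621, array([237.43961353, 213.97584541]), array([179, 205, 109,  19], dtype=int32)) [[0.46992869 0.18419651 0.161     ]]
```

View pics/fit1.png

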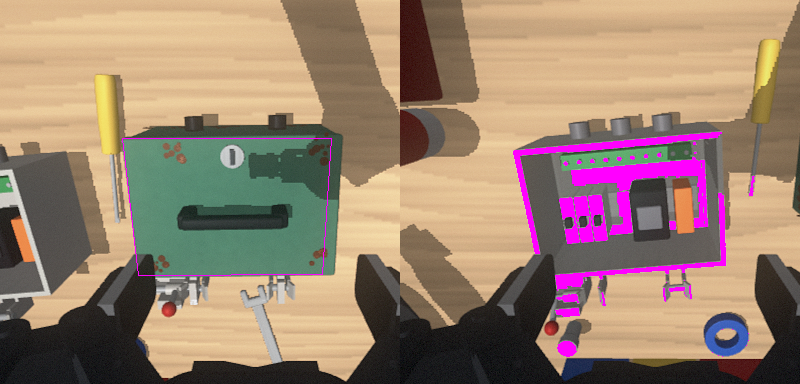

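```bash
cat >> h.py <<'E'
def fitbox(P,L): # 2d rigid fit: L box-frame xy -> P world xy
    P=np.array(P)[:,:2];L=np.array(L,float)[:,:2];p=P-P.mean(0);l=L-L.mean(0)
    yaw=np.arctan2((l[:,0]*p[:,1]-l[:,1]*p[:,0]).sum(),(l*p).sum());b=B(0,0,yaw)
    t=P.mean(0)-(b.R[:2,:2]@L.mean(0)); b=B(*t,yaw); r=b.inv(np.c_[P,P[:,0]*0])[:,:2]-L
    return b,r
E
python3 - <<'E'
from h import *
import pickle
def line(im,m0,p,q,n=40,w=8):
    "subpixel edge line: strongest gradient across p-q"
    p,q=np.array(p,float),np.array(q,float);d=(q-p)/np.linalg.norm(q-p);nrm=np.array([-d[1],d[0]])
    t=np.linspace(.08,.92,n);s=np.arange(-w,w+.1,.25);pts=[]
    g=cv2.GaussianBlur(im,(3,3),0).astype(np.float32)
    for a in t:
        xy=(p+a*(q-p))+s[:,None]*nrm
        v=cv2.remap(g,xy[:,0].astype(np.float32),xy[:,1].astype(np.float32),1).reshape(len(s),-1)
        gr=np.abs(np.gradient(v,axis=0)).sum(1);pts.append(xy[gr.argmax()])
    pts=np.array(pts,np.float32);return cv2.fitLine(pts,cv2.DIST_HUBER,0,.01,.01).ravel()
def cross(a,b):
    A=np.array([[a[0],-b[0]],[a[1],-b[1]]]);t=np.linalg.solve(A,b[2:]-a[2:]);return a[2:]+t[0]*a[:2]
def corners(f,c,w):
    l=[line(f["frame"],0,c[i],c[(i+1)%4],w=w) for i in range(4)]
    return np.array([cross(l[i-1],l[i]) for i in range(4)])
S=lambda x,y:[[-x,-y],[-x,y],[x,y],[x,-y]]
f=pickle.load(open("w_old.pkl","rb"));g=pickle.load(open("w_new.pkl","rb"))
for F,c,z,s,k,ks in((f,[(123,138),(341,137),(335,274),(139,275)],.124,S(80,112),[98,-72],(168.6,309.2,.153)),
                (g,[(114,150),(320,132),(326,264),(137,278)],.110,S(78,110),[117,-93],(150.8,327.8,.148))):
    for C in (np.array(c,float),corners(F,c,5)):
        P=ray(F,C,z);b,r=fitbox(P,np.array(s)/1000)
        print(np.round(C,1).tolist(),"\n",np.round(b.o,4),b.yaw,(r*1000).round(1).tolist(),"knob",(b.inv(ray(F,ks[:2],ks[2]))*1000).round(1))
    if F is f: print("grip",b.inv(ray(f,[237.4,214],.161))*1000)
E
```

```text
[[123.0, 138.0], [341.0, 137.0], [335.0, 274.0], [139.0, 275.0]] 
 [0.4797 0.1793 0.    ] 0.00946717877911596 [[2.1, 2.3], [3.0, -3.5], [-2.2, -0.2], [-2.9, 1.4]] knob [[101.8 -72.1 153. ]]
[[120.5999984741211, 138.0], [342.70001220703125, 134.10000610351562], [334.20001220703125, 274.79998779296875], [139.0, 277.79998779296875]] 
 [0.4802 0.1787 0.    ] 0.01706597589957501 [[0.7, 1.1], [0.6, -0.9], [-0.7, -1.2], [-0.6, 1.0]] knob [[100.8 -72.3 153. ]]
grip [[-10.10604132   5.60681433 161.        ]]
[[114.0, 150.0], [320.0, 132.0], [326.0, 264.0], [137.0, 278.0]] 
 [ 0.5251 -0.1626  0.    ] 0.08438922598539671 [[1.7, 2.0], [0.9, -1.5], [-1.3, 1.4], [-1.3, -2.0]] knob [[118.4 -91.7 148. ]]
[[120.19999694824219, 149.10000610351562], [315.5, 131.8000030517578], [320.79998779296875, 260.70001220703125], [137.89999389648438, 275.79998779296875]] 
 [ 0.523  -0.1633  0.    ] 0.08057905217040878 [[3.9, 9.0], [2.1, -5.8], [-4.4, -3.6], [-1.6, 0.4]] knob [[120.9 -90.7 148. ]]
```

```bash
cat >> h.py <<'E'
OLD=B(.4802,.1787,.017)
E
python3 - <<'E'
from h import *
q=Q(np.pi/2+OLD.yaw)
k=np.array([.5822,.108,0])
up=k+[0,0,.42]
move_ptp(up,q); set_gripper(.05)
print(servo_line(k+[0,0,.314],q,force_limit=15))
set_gripper(0.0)
s=read_state();print(s["finger_gap"],s["gripper_force"],s["wrist_force"],s["eef_pos"])
d=OLD.R@np.array([0,-.025,0])
print(servo_line(k+d+[0,0,.314],q,rate=.04,force_limit=30))
s=read_state();print(s["finger_gap"],s["wrist_force"],s["eef_pos"])
print(servo_line(k+d+OLD.R@np.array([.015,0,-.0]) +[0,0,.313],q,rate=.04,force_limit=25))
s=read_state();print(s["finger_gap"],s["wrist_force"],s["eef_pos"])
set_gripper(.05)
servo_line(s["eef_pos"]+np.array([0,0,.1]),q)
p=OLD.w([-.03,0,0]);move_ptp([p[0]-.0,p[1]-.04,.5],Q(np.pi/2))
f=grab_frame("wrist");cv2.imwrite("pics/a1.png",f["frame"])
for b in blobs(mask(f,"red"),60): print("red",b[:2],(OLD.inv(ray(f,b[1],.148))*1000).round(1))
print(read_state()["clock"])
E
```

```text
False
0.012114863760662226 58.48834455013275 [ 0.01954178 -0.46512124  5.88939208] [0.58255021 0.1083078  0.31507233]
False
0.011584500706033136 [1.89735604 8.93910624 3.81145648] [0.58338579 0.08727846 0.31504987]
False
0.009395320323190976 [2.65430185 7.34361235 0.09011554] [0.5986803  0.08647167 0.31354776]
red (158, array([208.92405063, 303.65189873])) [[117.4 -93.4 148. ]]
9.4417
```

View pics/a1.png

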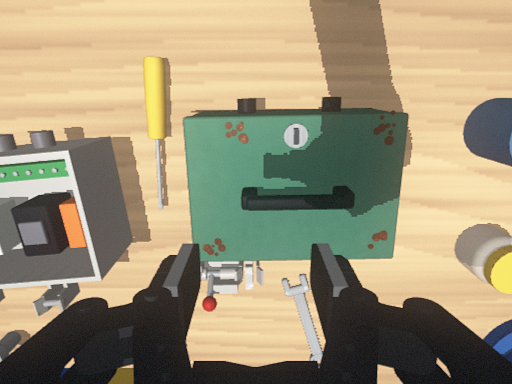

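Pin held back: the red knob at pixel (209,304) works out to box (117,−93) mm, which is the notch position. Next, the grey box.

```bash
cat > nb.py <<'E'
from h import *
def first(m,p,q,w=10,n=50):
    "line through outermost mask pixels along p-q; inward = right of p->q in image coords rotated"
    p,q=np.array(p,float),np.array(q,float);d=(q-p)/np.linalg.norm(q-p);nr=np.array([-d[1],d[0]])
    s=np.arange(-w,w+.1,.25);pts=[]
    g=cv2.GaussianBlur(m,(3,3),0).astype(np.float32)
    for a in np.linspace(.06,.94,n):
        xy=((p+a*(q-p))+s[:,None]*nr).astype(np.float32)
        v=cv2.remap(g,xy[:,0],xy[:,1],1).ravel()
        i=np.flatnonzero(v>127)
        if len(i) and i[0]>0: pts.append(xy[i[0]])
    return cv2.fitLine(np.array(pts,np.float32),cv2.DIST_HUBER,0,.01,.01).ravel(),len(pts)
def cross(a,b):
    A=np.array([[a[0],-b[0]],[a[1],-b[1]]]);t=np.linalg.solve(A,b[2:]-a[2:]);return a[2:]+t[0]*a[:2]
def newfit(f,b,w):
    h=cv2.cvtColor(f["frame"],cv2.COLOR_BGR2HSV);m=cv2.inRange(h,(0,0,165),(180,45,255))
    L=np.array([[-78,-110],[-78,110],[78,110],[78,-110]])/1000.
    c=proj(f,[b.w([*l,.11]) for l in L])
    ls=[first(m,c[i],c[(i+1)%4],w) for i in range(4)]
    C=np.array([cross(ls[i-1][0],ls[i][0]) for i in range(4)])
    nb,r=fitbox(ray(f,C,.11),L)
    return nb,r,C,[l[1] for l in ls],m
E
python3 - <<'E'
from nb import *
move_ptp([.485,-.17,.52],Q(np.pi/2+.084)); set_gripper(.085)
f=grab_frame("wrist");b=B(.5251,-.1626,.0844)
for w in (9,6,5): 
    b,r,C,n,m=newfit(f,b,w); print(b.o,b.yaw,(r*1000).round(1).tolist(),n)
for bl in blobs(mask(f,"red"),60): print("red",bl[:2],(b.inv(ray(f,bl[1],.148))*1000).round(1))
v=f["frame"].copy();v[m>0]=v[m>0]//2
cv2.polylines(v,[C.astype(int)],1,(255,0,255))
for p in ([.098,.05,.117],[.098,-.05,.117],[.117,-.093,.148]): cv2.circle(v,tuple(int(x) for x in proj(f,b.w(p))[0].round()),3,(0,255,255),1)
cv2.imwrite("pics/nb.png",cv2.resize(v,(800,600)))
print(read_state()["clock"])
E
```

```text
[ 0.52621294 -0.16184352  0.        ] 0.0916165956998267 [[0.0, -0.0], [0.4, 0.4], [-0.7, -0.6], [0.2, 0.2]] [50, 20, 41, 50]
[ 0.52625859 -0.16190596  0.        ] 0.09253173028694707 [[-0.1, 0.1], [0.4, -0.1], [-0.4, -0.3], [0.1, 0.3]] [50, 20, 41, 50]
[ 0.52623173 -0.16195084  0.        ] 0.09282907505478016 [[-0.1, 0.2], [0.4, -0.2], [-0.4, -0.3], [0.0, 0.3]] [50, 20, 40, 50]
red (754, array([ 9.72413793, 38.23076923])) [[-162.  -226.3  148. ]]
red (1086, array([66.23388582, 49.11418048])) [[-152.3 -176.4  148. ]]
red (2843, array([ 35.56665494, 104.56771017])) [[-103.2 -214.4  148. ]]
red (163, array([473.06134969, 282.19018405])) [[ 95.7 241.4 148. ]]
red (145, array([178.77931034, 300.51724138])) [[116.5 -93.1 148. ]]
red (1200, array([334.5325    , 359.74166667])) [[202.4  91.2 148. ]]
11.1167
```

View pics/nb.png

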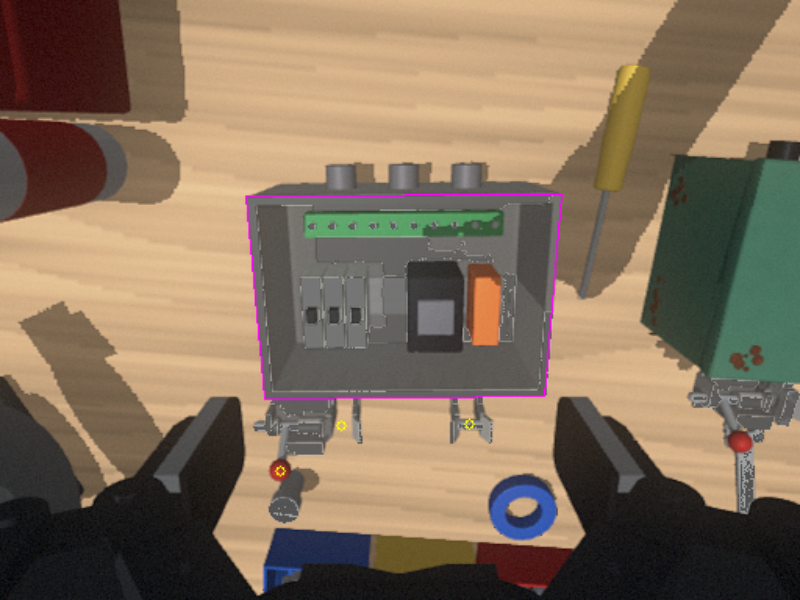

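The overlay matches: the rim outline, the stub (470,425), the gap (341,426) and the knob (280,470) all coincide. Now I'll take the door.

```bash
cat >> h.py <<'E'
NEW=B(.5262,-.1619,.0925)
E
python3 - <<'E'
from h import *
th=None
for t in (0,np.pi):
    o=OLD.w([0,0,.42]);n=NEW.w([0,0,.42])
    a=solve_ik(o,Q(t+OLD.yaw));c=solve_ik(n,Q(t+NEW.yaw));print(t,None if a is None else a.round(2) ,None if c is None else np.round(c,2))
    if th is None and a is not None and c is not None and max(abs(a[6]),abs(c[6]))<2.4: th=t
print("th",th)
q=Q(th+OLD.yaw)
move_ptp(OLD.w([0,0,.42]),q)
set_gripper(.06)
print(servo_line(OLD.w([0,0,.311]),q,force_limit=15))
set_gripper(0)
s=read_state();print(s["finger_gap"],s["gripper_force"],s["wrist_force"],OLD.inv(s["eef_pos"]))
f0=s["wrist_force"]
print(servo_line(OLD.w([0,0,.345]),q,rate=.04,force_limit=25))
s=read_state();print(s["finger_gap"],s["wrist_force"],s["moment"],OLD.inv(s["eef_pos"]),s["clock"])
f=grab_frame("scene");cv2.imwrite("pics/lift.png",f["frame"][80:300,100:400])
open("th","w").write(str(th))
E
```

```text
0 [-0.83  0.19  0.46  1.92 -0.1   1.05 -0.32] [-0.43  0.31  0.83  1.85 -0.26  1.09  0.58]
3.141592653589793 [ 0.04  0.24 -0.56  1.87  0.14  1.08  2.58] [-0.62  0.41  1.12  1.86 -0.41  1.13 -2.4 ]
th 0
False
0.011751875511659283 59.34166431427002 [0.1951793  0.72171364 5.50684336] [[3.10278932e-04 5.19103052e-05 3.11727162e-01]]
False
0.011356598249845832 [-0.11614542  0.09932256 -5.47734256] [-0.02219303  0.04013146 -0.00543649] [[-1.61532655e-04 -4.10129360e-05  3.44768648e-01]] 15.85
```

View pics/lift.png

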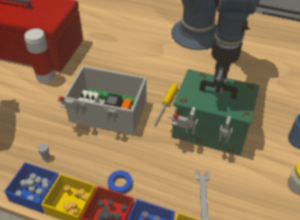

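The door is off the old box's hinges: 5.5 N of weight on the wrist and a firm grip. I'll carry it over and lower it.

Run:
```python
from h import *
q0=Q(OLD.yaw);q=Q(NEW.yaw)
servo_line(OLD.w([0,0,.42]),q0)
servo_line(NEW.w([0,0,.42]),q,rate=.12)
servo_line(NEW.w([0,0,.375]),q,rate=.1)
pause(.3)
s=read_state();print(s["finger_gap"],s["wrist_force"],s["moment"],NEW.inv(s["eef_pos"]),s["clock"])
f=grab_frame("scene");cv2.imwrite("pics/over.png",f["frame"][80:300,100:400])
w=grab_frame("wrist");cv2.imwrite("pics/overw.png",w["frame"])
a=cv2.resize(f["frame"][130:260,130:290],(473,384),interpolation=cv2.INTER_CUBIC)
b=w["frame"]
cv2.imwrite("pics/over2.png",cv2.resize(np.hstack([a,b]),(800,312)))
```

```text
0.01172408799051541 [ 0.74146173 -0.29519595 -6.36966224] [-0.04134159  0.07345292 -0.02597495] [[ 1.08191471e-04 -8.98310053e-05  3.75544358e-01]] 20.4667
```

View pics/over2.png

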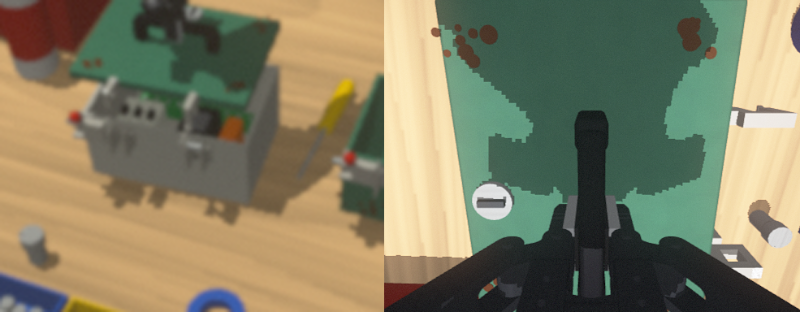

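The door hovers over the grey box, level and square in the fingers, with its hinge lugs above their ears. Now lowering it under a force limit.

Run:
```python
from h import *
q=Q(NEW.yaw)
print(servo_line(NEW.w([0,0,.306]),q,rate=.04,force_limit=12))
s=read_state();print(s["finger_gap"],s["wrist_force"],s["moment"],NEW.inv(s["eef_pos"]),s["clock"])
w=grab_frame("wrist")
f=grab_frame("scene")
a=cv2.resize(f["frame"][130:260,130:290],(473,384),interpolation=cv2.INTER_CUBIC)
cv2.imwrite("pics/low.png",cv2.resize(np.hstack([a,w["frame"]]),(800,312)))
```

```text
True
0.011831201225462397 [-0.79246153 -0.12012974  3.75056846] [ 0.00050749  0.07639011 -0.0127483 ] [[ 5.83160222e-05 -5.47946413e-05  3.11744165e-01]] 21.9917
```

View pics/low.png

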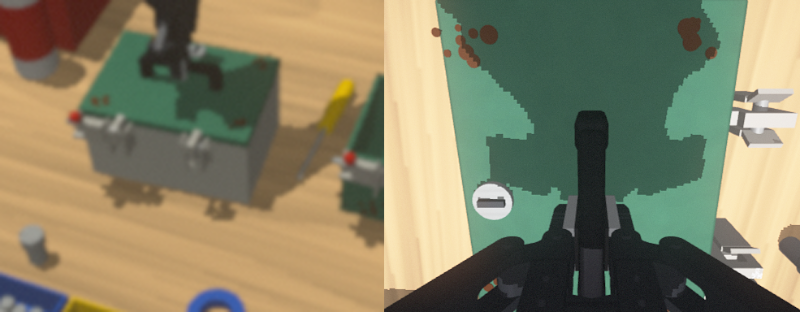

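The TCP is at z = 0.3117, the same as when I gripped the door on the old box, so the door is seated. Releasing it, then flicking the knob with closed fingers from its +x side.

Run:
```python
from h import *
q=Q(NEW.yaw)
pause(.2)
set_gripper(.05)
servo_line(NEW.w([0,0,.42]),q)
q2=Q(np.pi/2+NEW.yaw)
set_gripper(0)
move_ptp(NEW.w([.16,-.093,.42]),q2)
w=grab_frame("wrist")
print(servo_line(NEW.w([.16,-.093,.317]),q2,force_limit=15))
print(servo_line(NEW.w([.113,-.093,.317]),q2,rate=.06,force_limit=15))
s=read_state();print(s["wrist_force"],NEW.inv(s["eef_pos"]))
pause(.2)
servo_line(NEW.w([.16,-.093,.317]),q2)
servo_line(NEW.w([.16,-.093,.42]),q2)
move_ptp(NEW.w([-.03,-.03,.5]),q2)
f=grab_frame("wrist")
for bl in blobs(mask(f,"red"),60): print("red",bl[0],(NEW.inv(ray(f,bl[1],.153))*1000).round(1))
cv2.imwrite("pics/fin.png",f["frame"]);print(read_state()["clock"])
```

```text
False
False
[0.24780738 0.21532327 0.8760656 ] [[ 0.11286813 -0.09301489  0.31668244]]
red 5340 [[-151.4 -204.5  153. ]]
red 3094 [[-100.8 -214.2  153. ]]
red 119 [[ 92.4 234.1 153. ]]
red 124 [[188.  101.2 153. ]]
29.775
```

View pics/fin.png

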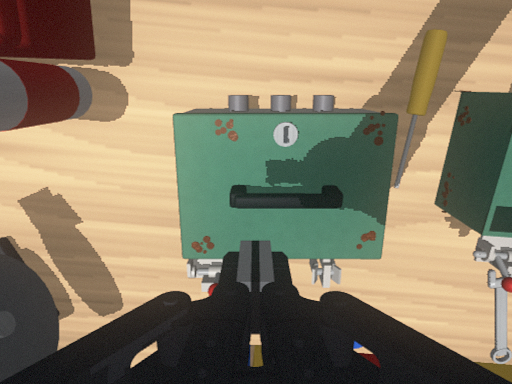

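The door lies flat on the grey box. Its knob, near (212,291), is partly hidden by the fingers, so I'll shift sideways and check its position.

Run:
```python
from h import *
move_ptp(NEW.w([-.03,.03,.5]),Q(np.pi/2+NEW.yaw)); set_gripper(.085)
f=grab_frame("wrist")
for bl in blobs(mask(f,"red"),40): print("red",bl[0],bl[1].round(),(NEW.inv(ray(f,bl[1],.153))*1000).round(1),(NEW.inv(ray(f,bl[1],.148))*1000).round(1))
print(proj(f,[NEW.w([.098,-.072,.153]),NEW.w([.117,-.093,.148])]))
# door corners check: green mask rect
m=cv2.morphologyEx(mask(f,"green"),cv2.MORPH_CLOSE,np.ones((9,9)))
cv2.imwrite("pics/fin2.png",f["frame"])
```

```text
red 2492 [23. 31.] [[-150.9 -164.9  153. ]] [[-151.6 -168.   148. ]]
red 1335 [12. 96.] [[ -98.7 -184.8  153. ]] [[ -98.6 -188.2  148. ]]
red 183 [453. 285.] [[ 92.7 238.1 153. ]] [[ 95.8 241.4 148. ]]
red 127 [160. 291.] [[100.1 -70.4 153. ]] [[103.3 -72.  148. ]]
red 1016 [325. 362.] [[193.  108.9 153. ]] [[197.7 110.1 148. ]]
[[158.47993632 289.32153509]
 [141.84355562 302.01156934]]
```

View pics/fin2.png

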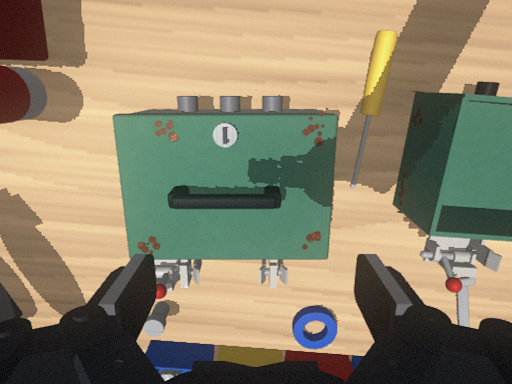

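The knob, at pixel (160,291), is at box (100,−70) mm: upright, with the pin home. The door is flat, its hook and eye sit in their ears, and nothing else has moved.

```bash
python3 -c "
from rig import *
print(hand_in(),read_state()['clock'])"
```

```text
the job is handed in; nothing more can be done
the job is handed in; nothing more can be done
```

The green door now lies flat on the grey box with its hinge pin sprung home through the eye (knob seen at about (100, −70) mm, upright). The job is handed in at about 31 s on the robot's clock; the rig only confirmed receipt and gave no verdict.

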